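# Complete a tray of jars and book it on the tally counter

### The arm

A 7-joint arm with a two-finger parallel gripper is mounted at the origin on a cart in front of the work surface, level with it; the furniture and walls round the work are solid. World frame = base frame: x ahead of the robot, y to its left, z up, the work surface at z = 0. Lengths are in m, angles in rad, forces in N, time in s.
With the tool pointing down it reaches from about 0.425 to 0.875 m from the base axis. Payload 4.7 kg.
Tool frame: the origin (TCP) lies at the very end of the fingers, on their centre line; the grasp point (between the pads) lies 19 mm behind it; z points along the fingers, y is the line along which they close (so a half turn about z gives the same grasp; the last joint's range is limited). The gripper opens to 87 mm and grips with 3 to 60 N. Pads are 19 mm wide; open, the fingers measure 117 mm over their backs; the gripper's body (75 mm by 190 mm) begins 51 mm behind the grasp point.
Start: joints at [1.268, 0.321, -0.07, 1.45, 0.023, 1.371, -0.057], TCP at [0.202, -0.618, 0.223] pointing down, gripper open.
Joint ranges: [-2.86, 2.86], [-0.3, 2.09], [-1.38, 1.24], [0.06, 2.45], [-1.56, 4.7], [0.09, 2.05], [-2.69, 2.69]. Speed limits (rad/s): [2.57, 2.57, 3.14, 3.14, 3.14, 3.14, 3.14].

### API

Orientations are given as a rotation vector (axis times angle).
In Python, from bench import ctrl gives the robot as it stands.
- The arm moves only by the tool step_arm, never from a script. Its argument "commands" is a list of rows, each an object with "travel": the shift along the tool's x, y, z in m, a list of three; "turn": the turn, a rotation vector about the tool's x, y, z in degrees, a list of three. A call has 1 to 5 rows; each row is the pose to reach, as a shift and turn from the pose commanded when the call began, along the tool's axes at that moment; what a row does not reach only later rows make up. A row lasts 1/10 s, in which the tool goes at most 50 mm and 8.59 degrees, less where a joint would pass 70% of its speed; a pose out of reach is approached as far as the arm can. A call with a gripper value outside its range is refused whole. "gripper" is the opening, from 0 (shut) to 1 (fully open), set as the call begins (left out, the last holds). The fingers move at their own pace and stop on an object; "force" is the grip in N (left out, the last holds). Time passes only in rows, so rows that repeat a pose let the fingers close. It gives the time, the measured TCP pose, the force, the opening and the grip force at its end, in the units of the state.
- ctrl.get_state(): the state, without advancing time (a new reading comes with each control period).
- ctrl.get_image(name): name is "side" or "top" or "wrist"; returns the picture (400x640x3 uint8, red, green, blue); there is no depth.
- ctrl.camera_model(name): a dict with "fx", "fy", "cx", "cy" (pixels), "R" (3x3) and "t" (3): a world point X has camera coordinates R X + t; the wrist camera has in their place "T_tool_cam" (4x4, takes a point from camera to tool coordinates, whose origin is the TCP and whose axes are the flange's). Camera axes: x right, y down, z forward; pixel columns grow to the right and rows downward; lengths in m; the calibration is good to about 2 mm. The wrist camera is an equidistant fisheye: a pixel r from the principal point sees the ray r / f radians off the axis. A picture is of the moment at which its call begins: read the wrist's pose just before it. camera_model takes no time and is no camera call.
- ctrl.close_job(): hands the job in; it is judged then, once.
The state is a dict: "time": time; "joint_positions": joint angles; "qd": joint speeds; "joint_torque": joint torques, N m; "position": TCP position; "tool_rot": TCP orientation; "ft_force": force on the tool from outside, world axes, zero at the start; "torque": the same for the moment, N m; "grip_width": opening from 0.0 (shut) to 1.0 (fully open); "grip_force": force on a finger pad.
Only numpy, scipy, OpenCV 4.12 (cv2) and the standard library are available. Lean on these libraries where they do the work, as an engineer would, in place of code of your own. Each camera call takes 0.05 s, during which the arm holds its last target. There are 200 camera calls.

### The job

Put the loose red-capped jar, the one standing on the table, upright into the steel tray with the other two, setting it down gently and without tipping or dropping it. Then book the full tray on the blue tally counter: press its red lever, under the clear guard, all the way down and let it come all the way up three times, no more, so that the dial has gone on three marks from its zero. Leave the other jars, and the tape roll, where they are.

Things in the scene. Friction and masses are not known exactly. Their poses are not given: they have to be found in the camera images.
- jar_a_center (a point): White rigid jar with a fixed red cap, 121 mm high, about 0.2 kg; body 72 mm across, cap (the top 20 mm) 66 mm across. The three jars are alike. The point is its centre, 60.5 mm above its underside; z up. This is the loose jar, standing on the table (underside at z = 0).
- jar_b_center (a point): White rigid jar with a fixed red cap, 121 mm high, about 0.2 kg; body 72 mm across, cap (the top 20 mm) 66 mm across. The three jars are alike. The point is its centre, 60.5 mm above its underside; z up. It already stands in the tray and stays there.
- jar_c_center (a point): White rigid jar with a fixed red cap, 121 mm high, about 0.2 kg; body 72 mm across, cap (the top 20 mm) 66 mm across. The three jars are alike. The point is its centre, 60.5 mm above its underside; z up. It already stands in the tray and stays there.
- tray: Shallow steel tray, fixed to the table, 192 x 262 mm over its rim (x by y of its own frame), 28 mm high. Its flat inner floor is 4 mm above the table and measures 170 mm (x) by 240 mm (y). Origin: centre of the underside; z up. Two jars stand at its +y end; the -y half is free.
- tape_roll: Roll of brown packing tape lying flat on the table, 104 mm across, 48 mm high, a bystander. Origin: centre of its underside.
- counter: Blue tally counter fixed to the table. Origin: centre of the underside; its own -x is its front, toward the robot; z up. Base 150 x 180 x 12 mm; housing x -20 to +70 mm, y -85 to +85 mm, 115 mm high. The lever sticks out of its front at y = -30 mm, under the clear guard. The white dial (ten marks, red pointer under a fixed clear cover) is on top at x = 25, y = 53 mm.
- guard_edge (a point): Middle of the lower front edge (yellow strip) of the fixed clear guard plate over the lever; axes of the counter. The plate is 141 mm deep (to +x), 104 mm wide, 7 mm thick. It reaches 3 mm in front of the lever's pad and is 49 mm above it, so a tool pointing straight down cannot get at the pad: come from the front, the tool leaning back toward the robot about 40 degrees from vertical.
- tally_pad (a point): Centre of the upper face of the red pad at the front end of the counter's lever; moves with the lever. The pad is 26 mm (x) by 36 mm (y) by 8 mm, level at rest, its face 95 mm above the table. Axes of the lever; at rest they are those of the counter.
- tally_lever (a joint): Angle of the lever, rad: 0 at rest (up), 0.30 fully down at a firm stop. Its level hinge is 69 mm behind the pad's centre, so the pad goes down 21 mm. A spring returns it: about 2 N on the pad at first, 4 to 6 N fully down. A ratchet moves the dial one mark on during each full downward stroke; the dial stays as the lever rises and cannot be turned back.
- tally_dial (a joint): Angle of the dial's pointer, rad, clockwise from above: 0 at the long red zero mark, 0.628 more for each full press; 1.885 after three.

How it is judged:
By the outcome, as a careful person would: the job done as asked, in the order asked, and still so for the second after the job is handed in, with the robot touching nothing.
It also fails if it takes over 51 s, if anything falls off the work surface, if the arm or the gripper's body presses on something with over 40 N, if the wrist force passes 120 N, or if a joint passes its speed limit or range.

## Working session

There is one attempt and no reset: what is moved stays moved. The work goes in short steps, Python scripts to look and compute and a tool call to move; the robot and the scene stay as the last step left them, time stands still between calls to the robot, and variables do not carry over. Pictures are saved under pics/ and viewed, at most 12 in all, crops included, and the job is handed in when it is done.

Besides the shell and the picture viewer there is one more tool, called after ">>>" by a JSON object that holds its "op" and its "data". step_arm: Moves the arm, as the interface text tells. Its arguments: {"type":"object","properties":{"commands":{"type":"array"},"gripper":{"type":"number"},"force":{"type":"number"}},"required":["commands"]}

```bash
ls; mkdir -p pics; python3 - <<'E'
from bench import ctrl
import cv2,numpy as np
for n in ("side","top"):
    im=ctrl.get_image(n); cv2.imwrite(f"pics/{n}0.png",im[...,::-1])
    m=ctrl.camera_model(n); print(n,{k:np.round(v,4).tolist() for k,v in m.items()})
print({k:np.round(v,3).tolist() for k,v in ctrl.camera_model("wrist").items()})
print(ctrl.get_state())
E
```

```text
pics
side {'fx': 386.632, 'fy': 386.632, 'cx': 320.7834, 'cy': 196.3945, 'R': [[0.9865, -0.1627, 0.0175], [-0.098, -0.6733, -0.7328], [0.131, 0.7212, -0.6802]], 't': [-0.5732, 0.168, 0.957]}
top {'fx': 384.9864, 'fy': 384.9864, 'cx': 312.7156, 'cy': 195.2027, 'R': [[-0.0166, -0.9997, 0.0197], [-0.9986, 0.0155, -0.0514], [0.051, -0.0205, -0.9985]], 't': [0.0524, 0.6072, 1.2258]}
{'fx': 309.707, 'fy': 309.707, 'cx': 322.615, 'cy': 197.783, 'T_tool_cam': [[-0.0, -0.955, -0.297, 0.082], [1.0, -0.0, 0.001, -0.001], [-0.001, -0.297, 0.955, -0.163], [0.0, 0.0, 0.0, 1.0]]}
{'time': 0.1, 'joint_positions': array([ 1.26810052,  0.32177531, -0.07006684,  1.45155318,  0.02261112,
        1.37078019, -0.05688736]), 'qd': array([-2.36035456e-04, -1.78675859e-03,  1.17930678e-03, -4.30824486e-03,
       -1.62094718e-05,  6.39385570e-05,  1.22992311e-03]), 'joint_torque': array([ 2.90415810e-04, -4.92573416e+01, -4.05346965e-01, -3.13398957e+01,
       -6.40832889e-02,  3.94909282e-02,  6.88768500e-05]), 'position': array([ 0.20227755, -0.61720968,  0.22155348]), 'tool_rot': array([-3.10059110e+00, -4.95317143e-01,  5.95494072e-04]), 'ft_force': array([1.06362237, 1.36332211, 0.77478793]), 'torque': array([-0.01832412, -0.0123711 ,  0.01691573]), 'grip_force': 0.0, 'grip_width': 0.997883313360144}
```

View pics/side0.png

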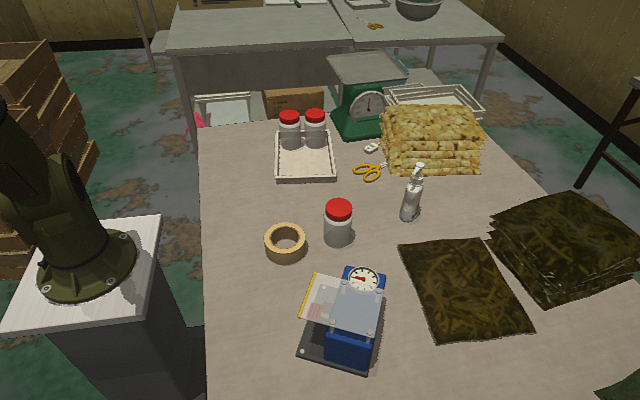

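View pics/top0.png

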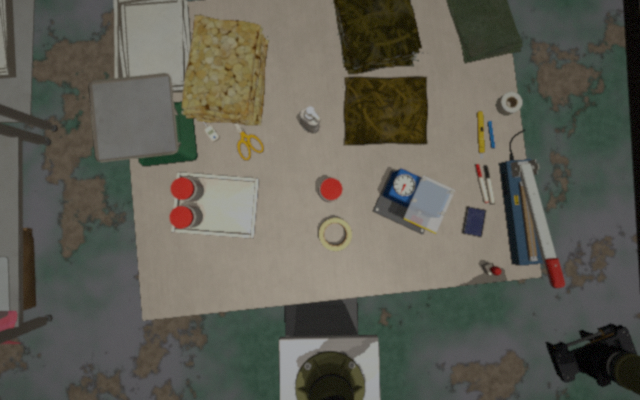

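The side view shows the loose jar's cap at (339,208), tray around (305,158), tape roll (286,242) and counter around (345,320). The top view shows the loose cap at (330,188), tray caps at (182,188) and (181,217), and counter around (412,200).

```bash
cat > h.py <<'E'
from bench import ctrl
import cv2,numpy as np
from scipy.spatial.transform import Rotation as Ro
M={n:ctrl.camera_model(n) for n in("side","top")}
def ray(n,u,v):
    m=M[n];R=np.array(m["R"]);t=np.array(m["t"])
    return -R.T@t, R.T@np.array([(u-m["cx"])/m["fx"],(v-m["cy"])/m["fy"],1])
def onz(n,u,v,z):
    c,d=ray(n,u,v); return c+d*(z-c[2])/d[2]
def proj(n,X):
    m=M[n];p=np.array(m["R"])@np.array(X)+np.array(m["t"]); return np.array([m["cx"]+m["fx"]*p[0]/p[2],m["cy"]+m["fy"]*p[1]/p[2]])
def tri(a,b):
    (c1,d1),(c2,d2)=ray("side",*a),ray("top",*b)
    s=np.linalg.lstsq(np.c_[d1,-d2],c2-c1,rcond=None)[0]
    p,q=c1+d1*s[0],c2+d2*s[1]; return (p+q)/2,np.linalg.norm(p-q)
def blobs(mask,amin):
    n,_,st,ce=cv2.connectedComponentsWithStats(mask.astype(np.uint8))
    return [(ce[i].round(1).tolist(),st[i].tolist()) for i in range(1,n) if st[i,4]>=amin]
E
python3 - <<'E'
from h import *
for n in("side","top"):
    im=cv2.imread(f"pics/{n}0.png"); h=cv2.cvtColor(im,cv2.COLOR_BGR2HSV)
    H,S,V=h[...,0].astype(int),h[...,1],h[...,2]
    red=((H<6)|(H>174))&(S>150)&(V>90)
    for c,s in blobs(red,8): print(n,"red",c,s,onz(n,*c,0.121).round(3))
    ye=(H>22)&(H<33)&(S>150)&(V>110)
    for c,s in blobs(ye,8): print(n,"yel",c,s,onz(n,*c,0.15).round(3))
a=cv2.imread("pics/side0.png")[255:385,285:400]; b=cv2.imread("pics/top0.png")[155:245,365:465]
a=cv2.resize(a,None,fx=3.4,fy=3.4,interpolation=cv2.INTER_CUBIC);b=cv2.resize(b,None,fx=4,fy=4,interpolation=cv2.INTER_CUBIC)
o=np.zeros((max(a.shape[0],b.shape[0]),a.shape[1]+b.shape[1],3),np.uint8);o[:a.shape[0],:a.shape[1]]=a;o[:b.shape[0],a.shape[1]:]=b
print(a.shape,b.shape);cv2.imwrite("pics/cnt.png",o)
# tray white region in top
im=cv2.imread("pics/top0.png")
c=im[165:245,160:270]; cv2.imwrite("pics/tray.png",cv2.resize(c,None,fx=6,fy=6,interpolation=cv2.INTER_CUBIC))
E
```

```text
side red [288.6, 115.0] [279, 109, 21, 14, 206] [0.544 0.432 0.121]
side red [314.5, 113.5] [305, 108, 20, 13, 190] [0.629 0.43  0.121]
side red [198.4, 116.9] [193, 112, 10, 10, 29] [0.257 0.459 0.121]
side red [200.7, 125.2] [197, 123, 8, 5, 20] [0.267 0.408 0.121]
side red [186.6, 129.1] [186, 126, 2, 7, 9] [0.226 0.392 0.121]
side red [338.3, 207.9] [326, 198, 26, 22, 446] [ 0.62  -0.014  0.121]
side red [359.4, 277.6] [352, 276, 13, 5, 28] [ 0.623 -0.221  0.121]
side yel [478.6, 131.4] [478, 128, 2, 8, 10] [1.091 0.215 0.15 ]
side yel [306.7, 294.1] [298, 272, 18, 45, 82] [ 0.508 -0.263  0.15 ]
top red [478.1, 170.0] [476, 165, 5, 11, 33] [ 0.67  -0.45   0.121]
top red [182.0, 188.1] [171, 177, 23, 22, 381] [0.629 0.428 0.121]
top red [330.8, 188.6] [321, 178, 21, 22, 350] [ 0.621 -0.009  0.121]
top red [181.0, 216.9] [170, 206, 23, 22, 389] [0.545 0.43  0.121]
top red [555.7, 272.4] [547, 259, 17, 29, 287] [ 0.363 -0.669  0.121]
top red [497.3, 271.1] [495, 268, 6, 7, 35] [ 0.37  -0.495  0.121]
top yel [480.4, 131.7] [478, 112, 6, 40, 172] [ 0.779 -0.448  0.15 ]
top yel [245.3, 139.4] [238, 133, 18, 15, 72] [0.765 0.237 0.15 ]
top yel [516.0, 199.0] [515, 197, 3, 5, 15] [ 0.581 -0.544  0.15 ]
top yel [414.5, 223.5] [409, 221, 12, 6, 12] [ 0.515 -0.246  0.15 ]
(442, 391, 3) (360, 400, 3)
```

View pics/cnt.png

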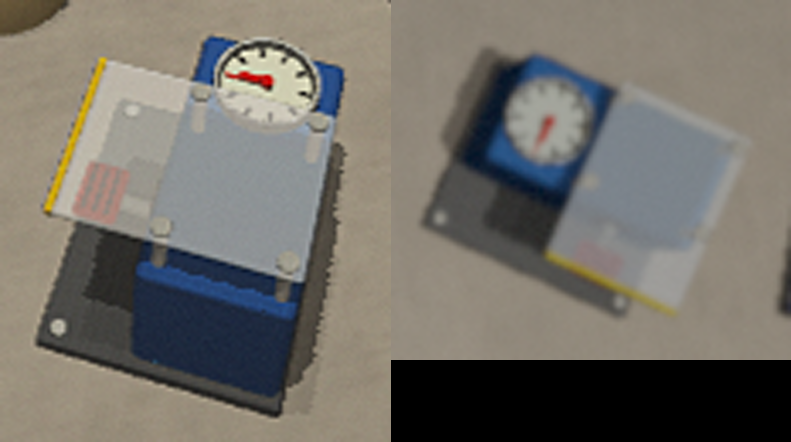

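View pics/tray.png

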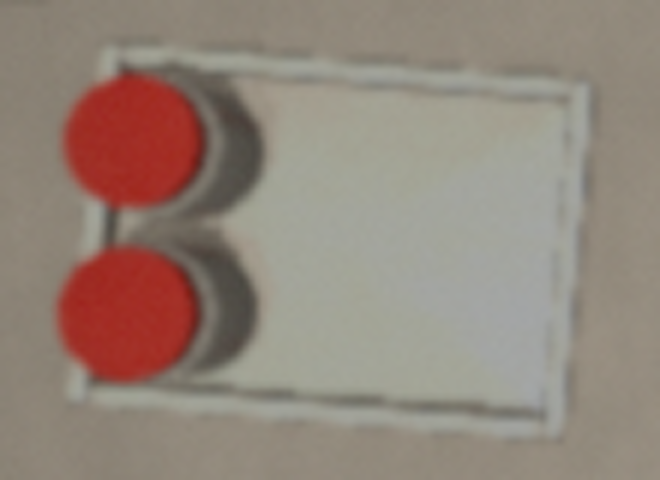

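The counter crop shows the yellow strip running, in full-image pixels, from (315.6,272.6) to (298.8,316.8) in the side view and (404,218.3) to (436.5,233.3) in the top view. The pad is at about (315,311.5) and (417.3,220). The tray crop shows rim corners at about (177.5,172.5), (258,179.2), (253.3,237.5) and (171.7,231.7), with the right half free.

```bash
python3 - <<'E'
from h import *
np.set_printoptions(precision=4,suppress=True)
A,e1=tri((315.6,272.6),(404,218.3));B,e2=tri((298.8,316.8),(436.5,233.3));print("guard ends",A,e1,B,e2,(A+B)/2)
d=(A-B)[:2];print("width",np.linalg.norm(d)); y=d/np.linalg.norm(d);yaw=np.arctan2(-y[0],y[1]);print("yaw",np.degrees(yaw))
print("pad",tri((315,311.5),(417.3,220)))
for n,p in(("side",(315,311.5)),("top",(417.3,220))):print(onz(n,*p,.095))
print("dial",tri((285+267/3.4,255+83/3.4),(365+158/4,155+119/4)))
T=np.array([onz("top",160+u/6,165+v/6,.028)[:2] for u,v in((105,45),(588,85),(560,435),(70,400))]);print(T,T.mean(0))
print([np.linalg.norm(T[i]-T[(i+1)%4]) for i in range(4)])
for i,j in((0,1),(3,2)):
    q=T[i]-T[j];print("tray yaw",np.degrees(np.arctan2(-q[0],q[1])))
for s,t in(((338.8,208.4),(331.2,188.7)),((288.6,115),(181.,216.9)),((314.5,113.5),(182.,188.1))):print("jar",tri(s,t),onz("top",*t,.121))
s=ctrl.get_state();print(Ro.from_rotvec(s["tool_rot"]).as_matrix())
# tape
E
```

```text
guard ends [ 0.5314 -0.2162  0.1501] 0.0017743474483036018 [ 0.4867 -0.3082  0.1519] 0.001467406809742954 [ 0.509  -0.2622  0.151 ]
width 0.10226351021770494
yaw -25.898822801768734
pad (array([ 0.5236, -0.27  ,  0.0965]), np.float64(0.0008150373490898036))
[ 0.5233 -0.2691  0.095 ]
[ 0.524  -0.2705  0.095 ]
dial (array([ 0.6297, -0.2277,  0.1221]), np.float64(0.0007939872995807244))
[[0.6862 0.4713]
 [0.6612 0.2164]
 [0.4763 0.2329]
 [0.4992 0.4893]] [0.5807 0.3525]
[np.float64(0.25609881079081537), np.float64(0.18560198288563146), np.float64(0.25746072590460223), np.float64(0.18790037568198215)]
tray yaw -5.60524108345942
tray yaw -5.092086235042787
jar (array([ 0.6218, -0.0106,  0.1154]), np.float64(0.00088786769158009)) [ 0.6209 -0.0101  0.121 ]
jar (array([0.5445, 0.4302, 0.1219]), np.float64(0.0012908560306827354)) [0.5451 0.4304 0.121 ]
jar (array([0.6289, 0.4271, 0.1225]), np.float64(0.0008073616493039739)) [0.6294 0.4276 0.121 ]
[[ 0.9502  0.3115 -0.0006]
 [ 0.3115 -0.9502  0.0016]
 [-0.0001 -0.0017 -1.    ]]
```

```bash
cat >> h.py <<'E'
def down(az): # tool down, tool y at azimuth az (deg)
    a=np.radians(az);y=np.array([np.cos(a),np.sin(a),0]);z=np.array([0,0,-1.]);return Ro.from_matrix(np.c_[np.cross(y,z),y,z])
def plan(P,R,n=1,P0=None,R0=None,fr=None):
    s=ctrl.get_state()
    P0=s["position"] if P0 is None else np.array(P0);R0=Ro.from_rotvec(s["tool_rot"]) if R0 is None else R0
    W=(R0.inv()*R).as_rotvec();P=np.array(P);fr=np.linspace(0,1,n+1) if fr is None else fr
    for i in range(len(fr)-1):
        a,b=fr[i],fr[i+1];Ra=R0*Ro.from_rotvec(W*a)
        t=Ra.inv().apply((P-P0)*(b-a));w=np.degrees(W*(b-a))
        print("call",i+1,"travel",t.round(4).tolist(),"turn",w.round(2).tolist(),"| mm %.0f deg %.1f"%(1e3*np.linalg.norm(t),np.linalg.norm(w)))
    return
E
python3 - <<'E'
from h import *
plan([.621,-.010,.22],down(0),4)
E
```

```text
call 1 travel [0.1468, -0.1116, 0.0006] turn [-0.02, -0.01, -17.96] | mm 184 deg 18.0
call 2 travel [0.174, -0.0609, 0.0005] turn [-0.02, -0.01, -17.96] | mm 184 deg 18.0
call 3 travel [0.1843, -0.0043, 0.0004] turn [-0.02, -0.01, -17.96] | mm 184 deg 18.0
call 4 travel [0.1767, 0.0528, 0.0004] turn [-0.02, -0.01, -17.96] | mm 184 deg 18.0
```

>>> {"op": "step_arm", "data": {"commands": [{"travel":[0.022,-0.017,0],"turn":[0,0,-2.7]},{"travel":[0.05,-0.038,0],"turn":[0,0,-6.3]},{"travel":[0.081,-0.062,0],"turn":[0,0,-10]},{"travel":[0.114,-0.087,0],"turn":[0,0,-14]},{"travel":[0.147,-0.112,0],"turn":[0,0,-18]}], "gripper": 1}}

```text
time: 0.6
position: [0.3078, -0.4639, 0.2221]
tool_rot: [-2.985, -0.978, 0.0]
ft_force: [0.5, -0.1, 0.2]
grip_width: 1.002
grip_force: 0.0
```

>>> {"op": "step_arm", "data": {"commands": [{"travel":[0.035,-0.012,0],"turn":[0,0,-3.6]},{"travel":[0.07,-0.024,0],"turn":[0,0,-7.2]},{"travel":[0.104,-0.036,0],"turn":[0,0,-10.8]},{"travel":[0.139,-0.049,0],"turn":[0,0,-14.4]},{"travel":[0.174,-0.061,0],"turn":[0,0,-18]}]}}

```text
time: 1.1
position: [0.4121, -0.312, 0.2223]
tool_rot: [-2.795, -1.433, 0.001]
ft_force: [0.9, 0.3, 0.5]
grip_width: 1.001
grip_force: 0.0
```

>>> {"op": "step_arm", "data": {"commands": [{"travel":[0.037,-0.001,0],"turn":[0,0,-3.6]},{"travel":[0.074,-0.002,0],"turn":[0,0,-7.2]},{"travel":[0.111,-0.003,0],"turn":[0,0,-10.8]},{"travel":[0.147,-0.003,0],"turn":[0,0,-14.4]},{"travel":[0.184,-0.004,0],"turn":[0,0,-18]}]}}

```text
time: 1.6
position: [0.5167, -0.1609, 0.2222]
tool_rot: [-2.537, -1.853, 0.001]
ft_force: [0.9, -0.6, 0.6]
grip_width: 0.999
grip_force: 0.0
```

>>> {"op": "step_arm", "data": {"commands": [{"travel":[0.04,0.012,0],"turn":[0,0,-4]},{"travel":[0.08,0.024,0],"turn":[0,0,-8.2]},{"travel":[0.12,0.036,0],"turn":[0,0,-12.2]},{"travel":[0.153,0.046,0],"turn":[0,0,-15.6]},{"travel":[0.177,0.053,0],"turn":[0,0,-18]}]}}

```text
time: 2.1
position: [0.6216, -0.0069, 0.222]
tool_rot: [-2.212, -2.229, -0.001]
ft_force: [0.6, -0.3, -0.0]
grip_width: 0.998
grip_force: 0.0
```

>>> {"op": "step_arm", "data": {"commands": [{"travel":[0,0,0],"turn":[0,0,0]},{"travel":[0,0,0],"turn":[0,0,0]}]}}

```text
time: 2.3
position: [0.6207, -0.0096, 0.2218]
tool_rot: [-2.217, -2.225, 0.002]
ft_force: [0.0, -0.5, -0.2]
grip_width: 1.001
grip_force: 0.0
```

```bash
cat >> h.py <<'E'
def wpix2z(u,v,z,s):
    m=ctrl.camera_model("wrist");T=np.array(m["T_tool_cam"]);R=Ro.from_rotvec(s["tool_rot"]).as_matrix()
    x,y=(u-m["cx"])/m["fx"],(v-m["cy"])/m["fy"];r=np.hypot(x,y);d=np.array([np.sin(r)*x/r,np.sin(r)*y/r,np.cos(r)])
    c=R@T[:3,3]+s["position"];d=R@T[:3,:3]@d;return c+d*(z-c[2])/d[2]
E
python3 - <<'E'
from h import *
s=ctrl.get_state();im=ctrl.get_image("wrist");cv2.imwrite("pics/w1.png",im[...,::-1])
h=cv2.cvtColor(im,cv2.COLOR_RGB2HSV);H,S,V=h[...,0].astype(int),h[...,1],h[...,2]
red=((H<6)|(H>174))&(S>150)&(V>90)
for c,st in blobs(red,100):print(c,st,wpix2z(*c,.121,s).round(4))
print(s["time"],s["position"],Ro.from_rotvec(s["tool_rot"]).as_matrix().round(3),s["qd"].round(3))
E
```

```text
[324.0, 194.1] [288, 158, 73, 73, 4117] [ 0.6212 -0.0055  0.121 ]
2.3 [ 0.62065786 -0.00961296  0.22180821] [[-0.003  1.    -0.001]
 [ 1.     0.003 -0.   ]
 [-0.    -0.001 -1.   ]] [ 0.027 -0.015  0.027  0.01   0.005  0.003  0.001]
```

View pics/w1.png

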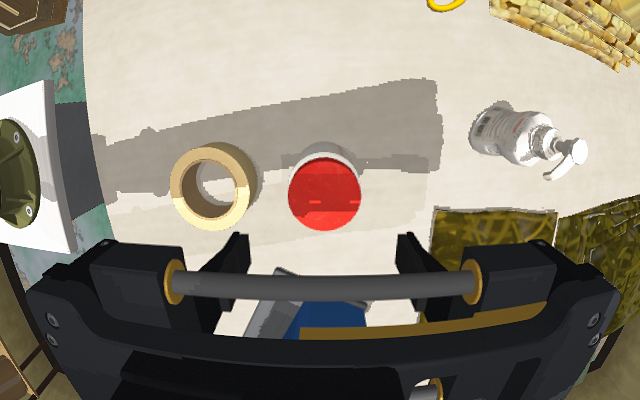

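The wrist view shows the loose cap centred at (324,194), evenly between the fingers, with the tape roll at (211,187) clear of them. I'll descend and grip.

>>> {"op": "step_arm", "data": {"commands": [{"travel":[0.0,0,0.03]},{"travel":[0.0,0,0.065]},{"travel":[0.001,0,0.1]},{"travel":[0.001,0,0.135]},{"travel":[0.001,0,0.16]}]}}

```text
$.commands[0]: bad value
```

>>> {"op": "step_arm", "data": {"commands": [{"travel":[0,0,0]},{"travel":[0,0,0]},{"travel":[0,0,0]}], "gripper": 0.7, "force": 20}}

```text
$.commands[0]: bad value
```

>>> {"op": "step_arm", "data": {"commands": [{"travel":[0,0,0]},{"travel":[0,0,0]},{"travel":[0,0,0]},{"travel":[0,0,0]}]}}

```text
$.commands[0]: bad value
```

```bash
python3 - <<'E'
from h import *
s=ctrl.get_state();print(s)
P=s["position"]
print("lift .17; then transfer")
plan([.5755,.2925,P[2]+.13],down(5),4,[P[0],P[1],P[2]+.13])
E
```

```text
{'time': 2.35, 'joint_positions': array([ 0.51196251,  0.32834604, -0.67286728,  1.50974419,  0.206988  ,
        1.37700947, -0.17350604]), 'qd': array([ 0.01711246, -0.01265857,  0.01284904,  0.00421256,  0.00031923,
        0.00085754,  0.00061843]), 'joint_torque': array([-1.20030116e+00, -4.28714561e+01, -7.04019427e+00, -3.07252049e+01,
       -1.96805117e-01, -1.30510982e-02, -3.24690836e-04]), 'position': array([ 0.62051257, -0.01086928,  0.2219676 ]), 'tool_rot': array([-2.21955265, -2.2229266 ,  0.00240328]), 'ft_force': array([-0.70242158, -0.31062215, -0.14967813]), 'torque': array([-0.02202752, -0.04241473, -0.00594208]), 'grip_force': 0.0, 'grip_width': 0.9983354408831931}
lift .17; then transfer
call 1 travel [0.0759, -0.0111, -0.0001] turn [-0.02, 0.01, -1.23] | mm 77 deg 1.2
call 2 travel [0.0761, -0.0095, -0.0] turn [-0.02, 0.01, -1.23] | mm 77 deg 1.2
call 3 travel [0.0763, -0.0079, -0.0] turn [-0.02, 0.01, -1.23] | mm 77 deg 1.2
call 4 travel [0.0764, -0.0062, -0.0] turn [-0.02, 0.01, -1.23] | mm 77 deg 1.2
```

>>> {"op": "step_arm", "data": {"commands": [{"travel":[0.0,0,0.03],"turn":[0,0,0]},{"travel":[0.001,0,0.065],"turn":[0,0,0]},{"travel":[0.002,0,0.1],"turn":[0,0,0]},{"travel":[0.002,0,0.135],"turn":[0,0,0]},{"travel":[0.002,0,0.16],"turn":[0,0,0]}]}}

```text
time: 2.85
position: [0.6192, -0.0105, 0.0601]
tool_rot: [-2.221, -2.22, 0.005]
ft_force: [0.4, 0.5, -0.2]
grip_width: 1.002
grip_force: 0.0
```

>>> {"op": "step_arm", "data": {"commands": [{"travel":[0,0,0],"turn":[0,0,0]},{"travel":[0,0,0],"turn":[0,0,0]},{"travel":[0,0,0],"turn":[0,0,0]}], "gripper": 0.7, "force": 20}}

```text
time: 3.15
position: [0.6222, -0.0086, 0.0646]
tool_rot: [2.218, 2.221, 0.003]
ft_force: [-0.4, -0.1, -1.8]
grip_width: 0.808
grip_force: 12.1
```

>>> {"op": "step_arm", "data": {"commands": [{"travel":[0,0,0],"turn":[0,0,0]},{"travel":[0,0,0],"turn":[0,0,0]},{"travel":[0,0,0],"turn":[0,0,0]}]}}

```text
time: 3.45
position: [0.6222, -0.0083, 0.0645]
tool_rot: [2.217, 2.222, 0.002]
ft_force: [-1.4, -0.6, 6.2]
grip_width: 0.811
grip_force: 19.9
```

>>> {"op": "step_arm", "data": {"commands": [{"travel":[0,0,-0.006],"turn":[0,0,0]},{"travel":[0,0,-0.022],"turn":[0,0,0]},{"travel":[0,0,-0.045],"turn":[0,0,0]},{"travel":[0,0,-0.07],"turn":[0,0,0]},{"travel":[0,0,-0.09],"turn":[0,0,0]}]}}

```text
time: 3.95
position: [0.6212, -0.0074, 0.1548]
tool_rot: [2.217, 2.224, 0.002]
ft_force: [0.4, 0.0, -3.1]
grip_width: 0.812
grip_force: 20.0
```

>>> {"op": "step_arm", "data": {"commands": [{"travel":[0,0,0],"turn":[0,0,0]},{"travel":[0,0,0],"turn":[0,0,0]}]}}

```text
time: 4.15
position: [0.6209, -0.0078, 0.1527]
tool_rot: [2.218, 2.224, 0.0]
ft_force: [-0.9, 0.0, -3.2]
grip_width: 0.809
grip_force: 20.0
```

```bash
python3 - <<'E'
from h import *
s=ctrl.get_state();print(s["position"],s["grip_width"],s["grip_force"],s["ft_force"],s["joint_positions"].round(2))
P=s["position"]
plan([.5755,.2925,P[2]],down(-4),fr=[0,.2,.5,.8,1])
E
```

```text
[ 0.62091767 -0.00775334  0.15271483] 0.8087003831125202 19.997843298478983 [-0.85139578  0.00873192 -3.19610065] [ 0.5   0.37 -0.66  1.6   0.24  1.25 -0.2 ]
call 1 travel [0.0601, -0.0089, -0.0] turn [0.0, 0.0, 0.83] | mm 61 deg 0.8
call 2 travel [0.0899, -0.0147, -0.0] turn [0.01, 0.0, 1.25] | mm 91 deg 1.2
call 3 travel [0.0896, -0.0166, -0.0] turn [0.01, 0.0, 1.25] | mm 91 deg 1.2
call 4 travel [0.0595, -0.0124, -0.0] turn [0.0, 0.0, 0.83] | mm 61 deg 0.8
```

>>> {"op": "step_arm", "data": {"commands": [{"travel":[0.004,-0.001,0],"turn":[0,0,0]},{"travel":[0.013,-0.002,0],"turn":[0,0,0.2]},{"travel":[0.026,-0.004,0],"turn":[0,0,0.4]},{"travel":[0.042,-0.006,0],"turn":[0,0,0.6]},{"travel":[0.06,-0.009,0],"turn":[0,0,0.8]}]}}

```text
time: 4.65
position: [0.6112, 0.0539, 0.1519]
tool_rot: [-2.233, -2.208, 0.001]
ft_force: [-0.7, -0.1, -2.7]
grip_width: 0.809
grip_force: 20.0
```

>>> {"op": "step_arm", "data": {"commands": [{"travel":[0.018,-0.003,0],"turn":[0,0,0.2]},{"travel":[0.036,-0.006,0],"turn":[0,0,0.5]},{"travel":[0.054,-0.009,0],"turn":[0,0,0.7]},{"travel":[0.072,-0.012,0],"turn":[0,0,1]},{"travel":[0.09,-0.015,0],"turn":[0,0,1.2]}]}}

```text
time: 5.15
position: [0.5968, 0.1448, 0.1521]
tool_rot: [-2.255, -2.186, 0.001]
ft_force: [0.7, -0.4, -2.5]
grip_width: 0.811
grip_force: 20.0
```

>>> {"op": "step_arm", "data": {"commands": [{"travel":[0.018,-0.003,0],"turn":[0,0,0.2]},{"travel":[0.036,-0.007,0],"turn":[0,0,0.5]},{"travel":[0.054,-0.01,0],"turn":[0,0,0.7]},{"travel":[0.072,-0.013,0],"turn":[0,0,1]},{"travel":[0.09,-0.017,0],"turn":[0,0,1.2]}]}}

```text
time: 5.65
position: [0.5826, 0.235, 0.152]
tool_rot: [-2.278, -2.162, 0.001]
ft_force: [0.3, 0.3, -3.0]
grip_width: 0.808
grip_force: 20.0
```

>>> {"op": "step_arm", "data": {"commands": [{"travel":[0.018,-0.004,0],"turn":[0,0,0.2]},{"travel":[0.034,-0.007,0],"turn":[0,0,0.4]},{"travel":[0.047,-0.01,0],"turn":[0,0,0.6]},{"travel":[0.056,-0.012,0],"turn":[0,0,0.7]},{"travel":[0.06,-0.012,0],"turn":[0,0,0.8]}]}}

```text
time: 6.15
position: [0.574, 0.295, 0.1523]
tool_rot: [-2.292, -2.147, 0.0]
ft_force: [0.2, 0.3, -2.5]
grip_width: 0.807
grip_force: 20.0
```

>>> {"op": "step_arm", "data": {"commands": [{"travel":[0,0,0],"turn":[0,0,0]},{"travel":[0,0,0],"turn":[0,0,0]},{"travel":[0,0,0],"turn":[0,0,0]}]}}

```text
time: 6.45
position: [0.5755, 0.2922, 0.1524]
tool_rot: [2.296, 2.143, -0.001]
ft_force: [-0.5, 0.3, -3.6]
grip_width: 0.808
grip_force: 20.0
```

```bash
python3 - <<'E'
from h import *
s=ctrl.get_state();print(s["position"],s["grip_width"],s["ft_force"],s["joint_positions"].round(2),Ro.from_rotvec(s["tool_rot"]).as_matrix().round(4))
cv2.imwrite("pics/side2.png",cv2.resize(ctrl.get_image("side")[60:210,220:400,::-1],None,fx=4,fy=4,interpolation=cv2.INTER_CUBIC))
E
```

```text
[0.57546355 0.29219409 0.15241125] 0.8079498785675032 [-0.4626254   0.26306541 -3.55822008] [ 0.05  0.45 -0.74  1.53  0.31  1.28 -0.8 ] [[ 6.870e-02  9.976e-01  1.000e-04]
 [ 9.976e-01 -6.870e-02 -8.000e-04]
 [-8.000e-04  1.000e-04 -1.000e+00]]
```

View pics/side2.png

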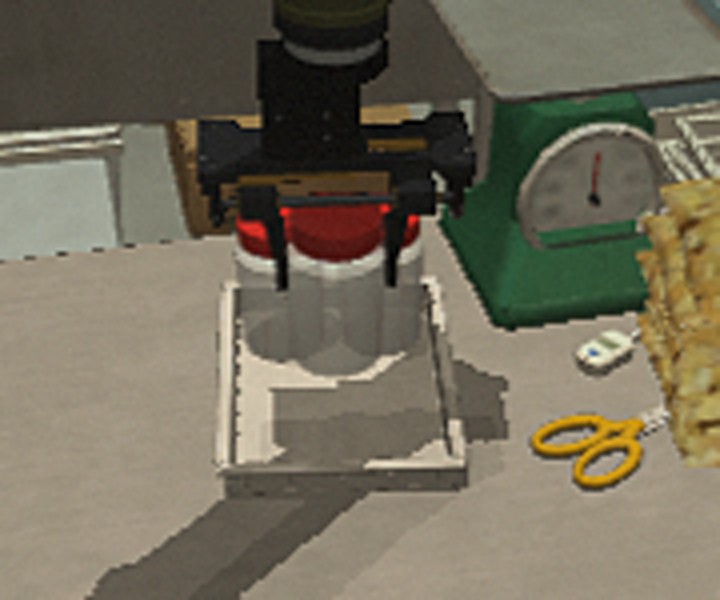

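The jar hangs upright between the fingers at about (335,290) in the crop, over the free half of the tray. I'll lower it, slowing near the floor.

>>> {"op": "step_arm", "data": {"commands": [{"travel":[0,0,0.008],"turn":[0,0,0]},{"travel":[0,0,0.024],"turn":[0,0,0]},{"travel":[0,0,0.044],"turn":[0,0,0]},{"travel":[0,0,0.062],"turn":[0,0,0]},{"travel":[0,0,0.074],"turn":[0,0,0]}]}}

```text
time: 7.0
position: [0.5738, 0.2924, 0.0756]
tool_rot: [-2.294, -2.145, 0.005]
ft_force: [0.2, -0.0, -3.0]
grip_width: 0.805
grip_force: 20.0
```

>>> {"op": "step_arm", "data": {"commands": [{"travel":[0,0,0.002],"turn":[0,0,0]},{"travel":[0,0,0.003],"turn":[0,0,0]},{"travel":[0,0,0.004],"turn":[0,0,0]},{"travel":[0,0,0.005],"turn":[0,0,0]},{"travel":[0,0,0.006],"turn":[0,0,0]}]}}

```text
time: 7.5
position: [0.5754, 0.2936, 0.0732]
tool_rot: [2.294, 2.145, 0.002]
ft_force: [-0.2, -0.3, -3.0]
grip_width: 0.81
grip_force: 20.0
```

>>> {"op": "step_arm", "data": {"commands": [{"travel":[0,0,0],"turn":[0,0,0]},{"travel":[0,0,0],"turn":[0,0,0]},{"travel":[0,0,0],"turn":[0,0,0]}]}}

```text
time: 7.8
position: [0.575, 0.2934, 0.0727]
tool_rot: [2.295, 2.145, 0.0]
ft_force: [-0.1, 0.5, -2.2]
grip_width: 0.807
grip_force: 20.0
```

>>> {"op": "step_arm", "data": {"commands": [{"travel":[0,0,0.001],"turn":[0,0,0]},{"travel":[0,0,0.002],"turn":[0,0,0]},{"travel":[0,0,0.003],"turn":[0,0,0]},{"travel":[0,0,0.003],"turn":[0,0,0]}]}}

```text
time: 8.2
position: [0.5748, 0.2933, 0.0692]
tool_rot: [-2.295, -2.146, 0.001]
ft_force: [-0.6, -0.5, -2.4]
grip_width: 0.808
grip_force: 20.0
```

>>> {"op": "step_arm", "data": {"commands": [{"travel":[0,0,0.001],"turn":[0,0,0]},{"travel":[0,0,0.001],"turn":[0,0,0]},{"travel":[0,0,0.001],"turn":[0,0,0]}]}}

```text
time: 8.5
position: [0.5751, 0.2935, 0.0687]
tool_rot: [2.295, 2.146, 0.0]
ft_force: [-0.7, 0.0, -1.7]
grip_width: 0.806
grip_force: 20.0
```

>>> {"op": "step_arm", "data": {"commands": [{"travel":[0,0,0.001],"turn":[0,0,0]},{"travel":[0,0,0.001],"turn":[0,0,0]},{"travel":[0,0,0.001],"turn":[0,0,0]}]}}

```text
time: 8.8
position: [0.5751, 0.2938, 0.0686]
tool_rot: [2.294, 2.146, 0.001]
ft_force: [-2.5, -0.6, 4.5]
grip_width: 0.811
grip_force: 20.0
```

>>> {"op": "step_arm", "data": {"commands": [{"travel":[0,0,0.001],"turn":[0,0,0]},{"travel":[0,0,0.001],"turn":[0,0,0]},{"travel":[0,0,0.001],"turn":[0,0,0]}]}}

```text
time: 9.1
position: [0.5751, 0.2939, 0.0686]
tool_rot: [2.294, 2.145, 0.001]
ft_force: [-3.0, -2.0, 9.9]
grip_width: 0.812
grip_force: 19.9
```

The measured height is steady at 68.6 mm while the contact force rises, so the jar is seated. I'll ease off, release and rise.

>>> {"op": "step_arm", "data": {"commands": [{"travel":[0,0,-0.001],"turn":[0,0,0]},{"travel":[0,0,-0.002],"turn":[0,0,0]}]}}

```text
time: 9.3
position: [0.5751, 0.2935, 0.0687]
tool_rot: [2.295, 2.146, 0.001]
ft_force: [-0.5, 1.1, -1.8]
grip_width: 0.812
grip_force: 20.0
```

>>> {"op": "step_arm", "data": {"commands": [{"travel":[0,0,0],"turn":[0,0,0]},{"travel":[0,0,0],"turn":[0,0,0]},{"travel":[0,0,0],"turn":[0,0,0]},{"travel":[0,0,0],"turn":[0,0,0]}], "gripper": 1}}

```text
time: 9.7
position: [0.5751, 0.2933, 0.0683]
tool_rot: [2.295, 2.145, -0.0]
ft_force: [0.8, -0.2, 0.5]
grip_width: 0.989
grip_force: 0.0
```

>>> {"op": "step_arm", "data": {"commands": [{"travel":[0,0,-0.01],"turn":[0,0,0]},{"travel":[0,0,-0.035],"turn":[0,0,0]},{"travel":[0,0,-0.07],"turn":[0,0,0]},{"travel":[0,0,-0.11],"turn":[0,0,0]},{"travel":[0,0,-0.15],"turn":[0,0,0]}]}}

```text
time: 10.2
position: [0.5747, 0.2934, 0.2207]
tool_rot: [2.294, 2.146, 0.001]
ft_force: [0.9, 0.6, 0.3]
grip_width: 0.999
grip_force: 0.0
```

```bash
cat >> h.py <<'E'
YAW=np.radians(-25.9);CX=np.array([np.cos(YAW),np.sin(YAW),0]);CY=np.array([-np.sin(YAW),np.cos(YAW),0]);PAD=np.array([.5234,-.2692,.095])
def lean(deg):
    a=np.radians(deg);z=np.sin(a)*CX-np.cos(a)*np.array([0,0,1]);return Ro.from_matrix(np.c_[np.cross(CY,z),CY,z])
E
python3 - <<'E'
from h import *
s=ctrl.get_state();P=s["position"];R=Ro.from_rotvec(s["tool_rot"]);print(P,s["grip_width"],s["joint_positions"].round(2))
im=ctrl.get_image("wrist");cv2.imwrite("pics/w3.png",im[...,::-1])
T=PAD-.10*CX+[0,0,.10];print("pre",T);plan(T,lean(45),5)
E
```

```text
[0.57472296 0.293411   0.22070535] 0.9986612265464514 [ 0.06  0.41 -0.76  1.45  0.28  1.4  -0.77]
pre [ 0.43344422 -0.22551982  0.195     ]
call 1 travel [-0.106, -0.0218, 0.0059] turn [-5.19, -7.89, -12.91] | mm 108 deg 16.0
call 2 travel [-0.0967, -0.0458, 0.0169] turn [-5.19, -7.89, -12.91] | mm 108 deg 16.0
call 3 travel [-0.081, -0.0679, 0.024] turn [-5.19, -7.89, -12.91] | mm 108 deg 16.0
call 4 travel [-0.06, -0.0862, 0.0268] turn [-5.19, -7.89, -12.91] | mm 108 deg 16.0
call 5 travel [-0.0354, -0.0993, 0.0249] turn [-5.19, -7.89, -12.91] | mm 108 deg 16.0
```

View pics/w3.png

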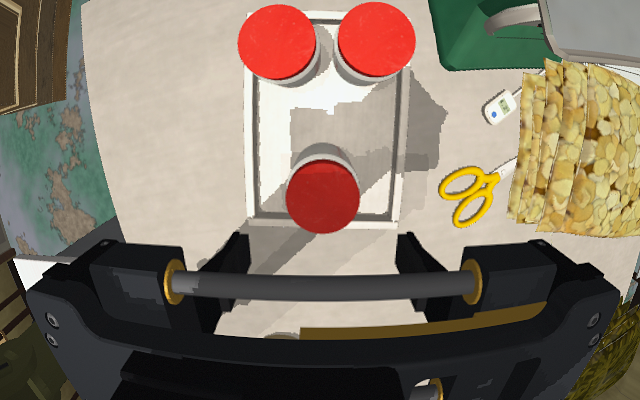

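The jar stands upright in the free end of the tray, cap at (323,196), with the other two unmoved at (277,42) and (376,40). I'll move to the counter with the gripper closing on the way.

>>> {"op": "step_arm", "data": {"commands": [{"travel":[-0.012,-0.003,0],"turn":[-0.6,-0.9,-1.4]},{"travel":[-0.032,-0.007,0.002],"turn":[-1.6,-2.4,-3.9]},{"travel":[-0.056,-0.012,0.003],"turn":[-2.8,-4.2,-6.9]},{"travel":[-0.081,-0.017,0.004],"turn":[-4,-6,-9.9]},{"travel":[-0.106,-0.022,0.006],"turn":[-5.2,-7.9,-12.9]}], "gripper": 0}}

```text
time: 10.75
position: [0.5448, 0.1873, 0.2115]
tool_rot: [1.93, 2.27, -0.062]
ft_force: [0.6, 0.2, -0.2]
grip_width: 0.631
grip_force: 0.0
```

>>> {"op": "step_arm", "data": {"commands": [{"travel":[-0.019,-0.009,0.003],"turn":[-1,-1.6,-2.6]},{"travel":[-0.039,-0.018,0.007],"turn":[-2.1,-3.2,-5.2]},{"travel":[-0.058,-0.027,0.01],"turn":[-3.1,-4.7,-7.7]},{"travel":[-0.077,-0.037,0.014],"turn":[-4.2,-6.3,-10.3]},{"travel":[-0.097,-0.046,0.017],"turn":[-5.2,-7.9,-12.9]}]}}

```text
time: 11.25
position: [0.5154, 0.0829, 0.2053]
tool_rot: [1.57, 2.343, -0.113]
ft_force: [-0.4, 0.3, -0.2]
grip_width: 0.172
grip_force: 0.0
```

>>> {"op": "step_arm", "data": {"commands": [{"travel":[-0.016,-0.014,0.005],"turn":[-1,-1.6,-2.6]},{"travel":[-0.032,-0.027,0.01],"turn":[-2.1,-3.2,-5.2]},{"travel":[-0.049,-0.041,0.014],"turn":[-3.1,-4.7,-7.7]},{"travel":[-0.065,-0.054,0.019],"turn":[-4.2,-6.3,-10.3]},{"travel":[-0.081,-0.068,0.024],"turn":[-5.2,-7.9,-12.9]}]}}

```text
time: 11.75
position: [0.4865, -0.0214, 0.1997]
tool_rot: [1.214, 2.372, -0.158]
ft_force: [-0.4, 0.1, 0.5]
grip_width: 0.006
grip_force: 0.0
```

```bash
python3 - <<'E'
from h import *
s=ctrl.get_state();print(s["position"],s["grip_width"],s["joint_positions"].round(2))
T=PAD-.10*CX+[0,0,.10];plan(T,lean(45),2)
E
```

```text
[ 0.48645288 -0.02142634  0.1996607 ] 0.005689472139055114 [ 0.37 -0.27 -0.59  2.15  0.3   0.94  0.26]
call 1 travel [-0.0609, -0.0827, 0.024] turn [-5.47, -7.99, -12.65] | mm 105 deg 15.9
call 2 travel [-0.0379, -0.0959, 0.0223] turn [-5.47, -7.99, -12.65] | mm 105 deg 15.9
```

```bash
python3 - <<'E'
from h import *
T=PAD-.045*CX+[0,0,.075];print(T);plan(T,lean(42),3)
E
```

```text
[ 0.4829199  -0.24954392  0.17      ]
call 1 travel [-0.051, -0.0478, 0.0316] turn [-3.42, -4.34, -8.52] | mm 77 deg 10.2
call 2 travel [-0.0408, -0.0565, 0.032] turn [-3.42, -4.34, -8.52] | mm 77 deg 10.2
call 3 travel [-0.0294, -0.0636, 0.0311] turn [-3.42, -4.34, -8.52] | mm 77 deg 10.2
```

>>> {"op": "step_arm", "data": {"commands": [{"travel":[-0.013,-0.012,0.008],"turn":[-0.9,-1.1,-2.1]},{"travel":[-0.026,-0.024,0.016],"turn":[-1.7,-2.2,-4.3]},{"travel":[-0.038,-0.036,0.024],"turn":[-2.6,-3.3,-6.4]},{"travel":[-0.051,-0.048,0.032],"turn":[-3.4,-4.3,-8.5]}]}}

```text
time: 12.15
position: [0.4928, -0.0943, 0.1864]
tool_rot: [0.986, 2.388, -0.177]
ft_force: [0.3, -0.6, 0.0]
grip_width: 0.004
grip_force: 0.0
```

>>> {"op": "step_arm", "data": {"commands": [{"travel":[-0.01,-0.014,0.008],"turn":[-0.9,-1.1,-2.1]},{"travel":[-0.02,-0.028,0.016],"turn":[-1.7,-2.2,-4.3]},{"travel":[-0.031,-0.042,0.024],"turn":[-2.6,-3.3,-6.4]},{"travel":[-0.041,-0.056,0.032],"turn":[-3.4,-4.3,-8.5]}]}}

```text
time: 12.55
position: [0.5017, -0.1742, 0.1705]
tool_rot: [0.77, 2.388, -0.2]
ft_force: [0.2, -0.0, -1.5]
grip_width: 0.005
grip_force: 0.0
```

```bash
python3 - <<'E'
from h import *
s=ctrl.get_state();print(s["position"],s["joint_positions"].round(2))
T=PAD-.045*CX+[0,0,.075];print(T);plan(T,lean(42),1)
E
```

```text
[ 0.5017136  -0.17419035  0.17048246] [ 0.29 -0.3  -0.17  2.34  0.41  0.54  0.78]
[ 0.4829199  -0.24954392  0.17      ]
call 1 travel [-0.0238, -0.0725, 0.0146] turn [-3.86, -4.95, -8.53] | mm 78 deg 10.6
```

```bash
cat > kin.py <<'E'
from h import *
import itertools
from scipy.optimize import least_squares
D=[([1.26810052,.32177531,-.07006684,1.45155318,.02261112,1.37078019,-.05688736],[.20227755,-.61720968,.22155348]),
([.51196251,.32834604,-.67286728,1.50974419,.206988,1.37700947,-.17350604],[.62051257,-.01086928,.2219676]),
([.5,.37,-.66,1.6,.24,1.25,-.2],[.6209,-.0078,.1527]),([.05,.45,-.74,1.53,.31,1.28,-.8],[.57546,.29219,.15241]),
([.06,.41,-.76,1.45,.28,1.4,-.77],[.5747,.2934,.2207]),([.37,-.27,-.59,2.15,.3,.94,.26],[.48645,-.0214,.19966]),([.29,-.3,-.17,2.34,.41,.54,.78],[.5017,-.1742,.1705])]
def fk(q,p,s):
    h,a,e,b,g,L=p[:6]
    R=Ro.identity();P=np.array([0,0,h])
    for i,(ax,l) in enumerate(zip("zyzyzyz",[(0,0,0),(0,0,0),(e,0,a),(g,0,0),(0,0,b),(0,0,0),(0,0,L)])):
        R=R*Ro.from_euler(ax,s[i]*q[i]);P=P+R.apply(l)
    return P,R
def fit():
    best=None
    for s in itertools.product([1],[1],[1,-1],[1,-1],[1,-1],[1,-1]):
        s=(-1,)+s
        f=lambda p:np.concatenate([fk(q,p,s)[0]-P for q,P in D])
        r=least_squares(f,[.3,.4,0,.4,0,.3],bounds=([0,.1,-.15,.1,-.15,.1],[.7,.8,.15,.8,.15,.6]))
        if best is None or r.cost<best[0]:best=(r.cost,r.x,s,np.abs(r.fun).max())
    return best
if __name__=="__main__":
    B=fit();print(B)
    s0=ctrl.get_state();q0=s0["joint_positions"];P,R=fk(q0,B[1],B[2])
    print((R.as_matrix().T@Ro.from_rotvec(s0["tool_rot"]).as_matrix()).round(2))
    C=R.inv()*Ro.from_rotvec(s0["tool_rot"])
    print("lean now",np.degrees(np.arccos(-Ro.from_rotvec(s0["tool_rot"]).as_matrix()[2,2])))
    lo=np.array([-2.86,-.29,-1.38,.06,-1.56,.09,-2.69]);hi=np.array([2.86,2.09,1.24,2.44,4.7,2.05,2.69])
    for ln in(42,38,34,30,25):
      for dx,dz in((-.045,.075),(-.045,.015),(0,.012),(0,-.015)):
        T=PAD+dx*CX+[0,0,dz];Rt=lean(ln)
        f=lambda q:np.r_[(fk(q,B[1],B[2])[0]-T)*10,(Rt.inv()*fk(q,B[1],B[2])[1]*C).as_rotvec()*3,.003*(q-q0)]
        r=min((least_squares(f,np.clip(g,lo+.01,hi-.01),bounds=(lo,hi)) for g in(q0,q0+[.4,.2,.5,0,-.3,0,-.2],q0+[-.4,.2,-.6,0,.4,0,.2])),key=lambda r:r.cost)
        print(ln,dx,dz,"err mm %.1f deg %.1f"%(1e3*np.linalg.norm(r.fun[:3])/10,np.degrees(np.linalg.norm(r.fun[3:6])/3)),r.x.round(2))
E
python3 kin.py
```

```text
(np.float64(0.43958085355825366), array([ 2.51867447e-21,  7.47235537e-01, -1.50000000e-01,  2.77451832e-01,
       -1.50000000e-01,  6.00000000e-01]), (-1, 1, 1, 1, 1, 1, -1), np.float64(0.39901936713960084))
[[ 0.86 -0.5   0.08]
 [ 0.5   0.81 -0.29]
 [ 0.08  0.29  0.95]]
lean now 36.913971281667514
42 -0.045 0.075 err mm 0.0 deg 0.0 [ 1.11  0.18 -0.19  2.32  1.13  0.8   2.38]
42 -0.045 0.015 err mm 4.9 deg 1.5 [ 1.06  0.24 -0.25  2.44  1.26  0.76  2.59]
42 0 0.012 err mm 1.2 deg 0.4 [ 0.96  0.28 -0.33  2.44  1.37  0.77  2.67]
42 0 -0.015 err mm 7.3 deg 2.3 [ 0.95  0.32 -0.32  2.44  1.38  0.75  2.67]
38 -0.045 0.075 err mm 0.0 deg 0.0 [ 1.12  0.2  -0.03  2.22  1.    0.74  2.11]
38 -0.045 0.015 err mm 0.0 deg 0.0 [ 1.06  0.24 -0.16  2.39  1.21  0.7   2.44]
38 0 0.012 err mm 0.0 deg 0.0 [ 0.99  0.29 -0.13  2.35  1.27  0.65  2.41]
38 0 -0.015 err mm 0.0 deg 0.0 [ 0.93  0.32 -0.28  2.42  1.37  0.71  2.6 ]
34 -0.045 0.075 err mm 0.0 deg 0.0 [1.12 0.23 0.1  2.13 0.83 0.7  1.83]
34 -0.045 0.015 err mm 0.0 deg 0.0 [1.12 0.26 0.1  2.3  1.05 0.58 2.1 ]
34 0 0.012 err mm 0.0 deg 0.0 [1.33 0.36 0.82 2.25 0.52 0.22 1.26]
34 0 -0.015 err mm 0.0 deg 0.0 [1.02 0.33 0.06 2.32 1.22 0.52 2.24]
30 -0.045 0.075 err mm 0.0 deg 0.0 [1.08 0.26 0.15 2.03 0.67 0.73 1.59]
30 -0.045 0.015 err mm 0.0 deg 0.0 [1.15 0.29 0.31 2.2  0.78 0.52 1.7 ]
30 0 0.012 err mm 0.0 deg 0.0 [1.14 0.35 0.46 2.15 0.65 0.42 1.46]
30 0 -0.015 err mm 0.0 deg 0.0 [1.2  0.38 0.64 2.22 0.54 0.28 1.3 ]
25 -0.045 0.075 err mm 0.0 deg 0.0 [1.   0.31 0.12 1.91 0.53 0.81 1.39]
25 -0.045 0.015 err mm 0.0 deg 0.0 [1.04 0.33 0.23 2.08 0.6  0.61 1.47]
25 0 0.012 err mm 0.0 deg 0.0 [1.   0.38 0.26 2.02 0.55 0.58 1.36]
25 0 -0.015 err mm 0.0 deg 0.0 [1.03 0.4  0.34 2.09 0.56 0.48 1.36]
```

```bash
sed -i 's/product(\[1\],\[1\],\[1,-1\]/product([1,-1],[1,-1],[1,-1]/' kin.py; python3 kin.py
```

```text
(np.float64(0.00048625244134678654), array([ 0.26163706,  0.54395178, -0.02985908,  0.510045  , -0.00554111,
        0.46771154]), (-1, 1, -1, 1, -1, 1, -1), np.float64(0.020997706970159485))
[[ 0. -1. -0.]
 [ 1.  0. -0.]
 [ 0.  0.  1.]]
lean now 36.913971281667514
42 -0.045 0.075 err mm 17.5 deg 1.8 [ 0.52 -0.29  0.    2.4  -0.15  0.34  1.76]
42 -0.045 0.015 err mm 11.5 deg 3.4 [ 0.06 -0.24  0.38  2.44  0.31  0.27  1.31]
42 0 0.012 err mm 1.7 deg 0.5 [ 0.03 -0.15  0.43  2.44  0.36  0.12  1.26]
42 0 -0.015 err mm 6.0 deg 1.8 [-0.38 -0.11  0.83  2.44  0.69  0.09  0.93]
38 -0.045 0.075 err mm 7.6 deg 1.0 [ 0.51 -0.29  0.    2.35 -0.08  0.44  1.69]
38 -0.045 0.015 err mm 2.0 deg 0.6 [ 0.07 -0.24  0.37  2.44  0.29  0.28  1.33]
38 0 0.012 err mm 0.0 deg 0.0 [ 0.09 -0.13  0.38  2.39  0.14  0.21  1.47]
38 0 -0.015 err mm 0.0 deg 0.0 [ 0.06 -0.07  0.41  2.42  0.06  0.13  1.55]
34 -0.045 0.075 err mm 0.0 deg 0.0 [ 0.19 -0.29  0.24  2.3   0.14  0.53  1.47]
34 -0.045 0.015 err mm 0.0 deg 0.0 [ 0.11 -0.21  0.34  2.39  0.18  0.36  1.43]
34 0 0.012 err mm 0.0 deg 0.0 [ 0.24 -0.1   0.24  2.32  0.02  0.32  1.59]
34 0 -0.015 err mm 0.0 deg 0.0 [ 0.31 -0.05  0.17  2.35 -0.05  0.25  1.66]
30 -0.045 0.075 err mm 0.0 deg 0.0 [ 0.17 -0.25  0.27  2.24  0.12  0.62  1.49]
30 -0.045 0.015 err mm 0.0 deg 0.0 [ 0.2  -0.17  0.27  2.32  0.08  0.46  1.53]
30 0 0.012 err mm 0.0 deg 0.0 [ 0.36 -0.06  0.13  2.25 -0.02  0.43  1.62]
30 0 -0.015 err mm 0.0 deg 0.0 [ 0.42 -0.02  0.07  2.28 -0.05  0.36  1.65]
25 -0.045 0.075 err mm 0.0 deg 0.0 [ 0.26 -0.18  0.2   2.16  0.05  0.73  1.56]
25 -0.045 0.015 err mm 0.0 deg 0.0 [ 0.31 -0.11  0.16  2.24  0.01  0.58  1.59]
25 0 0.012 err mm 0.0 deg 0.0 [ 0.45 -0.02  0.04  2.17 -0.03  0.56  1.62]
25 0 -0.015 err mm 0.0 deg 0.0 [ 0.5   0.02 -0.02  2.2  -0.03  0.49  1.63]
```

```bash
python3 - <<'E'
from h import *
s=ctrl.get_state();print(s["position"],s["joint_positions"].round(3))
T=PAD-.045*CX+[0,0,.03];print(T);plan(T,lean(34),2)
E
```

```text
[ 0.5017136  -0.17419035  0.17048246] [ 0.294 -0.301 -0.168  2.337  0.407  0.544  0.776]
[ 0.4829199  -0.24954392  0.125     ]
call 1 travel [0.0016, -0.0372, 0.0253] turn [-1.63, 1.52, -4.39] | mm 45 deg 4.9
call 2 travel [0.0038, -0.0377, 0.0243] turn [-1.63, 1.52, -4.39] | mm 45 deg 4.9
```

>>> {"op": "step_arm", "data": {"commands": [{"travel":[0,-0.012,0.008],"turn":[-0.5,0.5,-1.5]},{"travel":[0.001,-0.025,0.017],"turn":[-1.1,1,-2.9]},{"travel":[0.002,-0.037,0.025],"turn":[-1.6,1.5,-4.4]}]}}

```text
time: 12.85
position: [0.4913, -0.2116, 0.1474]
tool_rot: [0.676, 2.442, -0.188]
ft_force: [0.0, -0.1, 1.1]
grip_width: 0.0
grip_force: 0.0
```

>>> {"op": "step_arm", "data": {"commands": [{"travel":[0.001,-0.013,0.008],"turn":[-0.5,0.5,-1.5]},{"travel":[0.002,-0.025,0.016],"turn":[-1.1,1,-2.9]},{"travel":[0.004,-0.038,0.024],"turn":[-1.6,1.5,-4.4]},{"travel":[0.004,-0.038,0.024],"turn":[-1.6,1.5,-4.4]}]}}

```text
time: 13.25
position: [0.4808, -0.2496, 0.1241]
tool_rot: [0.581, 2.494, -0.176]
ft_force: [0.3, 0.3, 0.3]
grip_width: 0.007
grip_force: 0.0
```

```bash
python3 - <<'E'
from h import *
s=ctrl.get_state();P=s["position"];print(P,s["joint_positions"].round(3));d=P-PAD;print("rel",d@CX,d@CY,d[2])
cv2.imwrite("pics/w4.png",ctrl.get_image("wrist")[...,::-1])
for dx in(-.045,):plan(PAD+dx*CX+[0,0,.013],lean(37),1)
E
```

```text
[ 0.48080094 -0.24956686  0.12411066] [ 0.187 -0.223  0.207  2.356  0.185  0.42   1.37 ]
rel -0.04689610507034441 -0.0009462036388633299 0.029110657926991107
call 1 travel [0.0082, -0.0004, 0.0148] turn [-0.1, -3.07, -0.27] | mm 17 deg 3.1
```

View pics/w4.png

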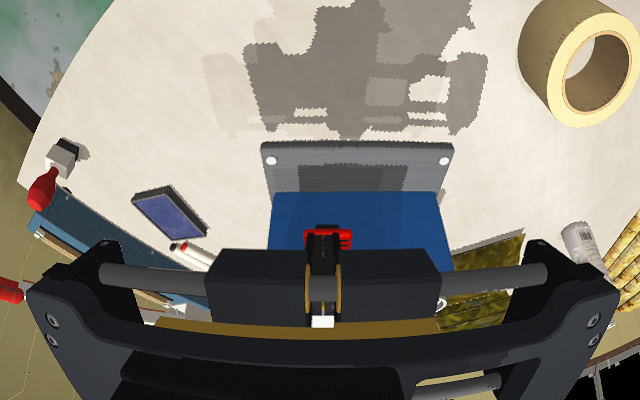

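The wrist view shows the closed fingertips at (324,232) in front of the red pad at (304–352,238), centred at about column 328, so I'll shift about 2 mm towards +y. I'll approach under the guard.

```bash
python3 - <<'E'
from h import *
a=PAD-.045*CX+.001*CY+[0,0,.009];b=PAD-.003*CX+.001*CY+[0,0,.009]
plan(a,lean(37),1);plan(b,lean(39),1,a,lean(37))
E
```

```text
call 1 travel [0.0104, 0.0006, 0.0181] turn [-0.1, -3.07, -0.27] | mm 21 deg 3.1
call 1 travel [-0.0335, -0.0, 0.0253] turn [0.0, -2.0, 0.0] | mm 42 deg 2.0
```

>>> {"op": "step_arm", "data": {"commands": [{"travel":[0.005,0,0.009],"turn":[0,-1.5,-0.1]},{"travel":[0.01,0.001,0.018],"turn":[-0.1,-3,-0.3]},{"travel":[0.01,0.001,0.018],"turn":[-0.1,-3,-0.3]},{"travel":[0.01,0.001,0.018],"turn":[-0.1,-3,-0.3]}]}}

```text
time: 13.7
position: [0.4854, -0.2476, 0.1059]
tool_rot: [0.557, 2.442, -0.188]
ft_force: [-0.1, -0.4, -0.4]
grip_width: 0.003
grip_force: 0.0
```

```bash
cat > rel.py <<'E'
from h import *
def rel():
    s=ctrl.get_state();d=s["position"]-PAD;R=Ro.from_rotvec(s["tool_rot"]).as_matrix()
    print("rel mm x %.1f y %.1f z %.1f lean %.1f"%(*(1e3*np.array([d@CX,d@CY,d[2]])),np.degrees(np.arccos(-R[2,2]))),"f",s["ft_force"].round(1),"t",round(s["time"],2),s["joint_positions"].round(2))
    return s
if __name__=="__main__": rel();plan(PAD-.003*CX+.001*CY+[0,0,.009],lean(39),1)
E
python3 rel.py
```

```text
rel mm x -43.6 y 2.8 z 10.9 lean 37.0 f [-0.1 -0.4 -0.4] t 13.7 [ 0.21 -0.2   0.18  2.41  0.23  0.29  1.32]
call 1 travel [-0.0313, -0.0019, 0.026] turn [0.09, -1.96, 0.18] | mm 41 deg 2.0
```

>>> {"op": "step_arm", "data": {"commands": [{"travel":[-0.008,0,0.006],"turn":[0,-0.5,0]},{"travel":[-0.016,0,0.013],"turn":[0,-1,0]},{"travel":[-0.024,-0.001,0.02],"turn":[0,-1.5,0]},{"travel":[-0.031,-0.001,0.026],"turn":[0,-2,0]},{"travel":[-0.031,-0.001,0.026],"turn":[0,-2,0]}]}}

```text
time: 14.2
position: [0.5224, -0.2672, 0.1036]
tool_rot: [0.55, 2.408, -0.196]
ft_force: [-0.5, 0.8, -0.0]
grip_width: 0.002
grip_force: 0.0
```

```bash
python3 - <<'E'
from rel import *
rel()
print(lean(39).inv().apply(np.array([.004*CX-[0,0,.012],.004*CX-[0,0,.020],[0,0,-.003],[0,0,-.01]])).round(4))
cv2.imwrite("pics/w5.png",ctrl.get_image("wrist")[160:360,200:440,::-1])
im=ctrl.get_image("side")[255:385,285:400,::-1];cv2.imwrite("pics/s5.png",cv2.resize(im,None,fx=4,fy=4,interpolation=cv2.INTER_CUBIC))
E
```

```text
rel mm x -1.8 y 1.3 z 8.6 lean 39.1 f [-0.5  0.8 -0. ] t 14.2 [ 0.21 -0.1   0.2   2.36  0.22  0.21  1.34]
[[0.0044 0.     0.0118]
 [0.0095 0.     0.0181]
 [0.0019 0.     0.0023]
 [0.0063 0.     0.0078]]
```

View pics/s5.png

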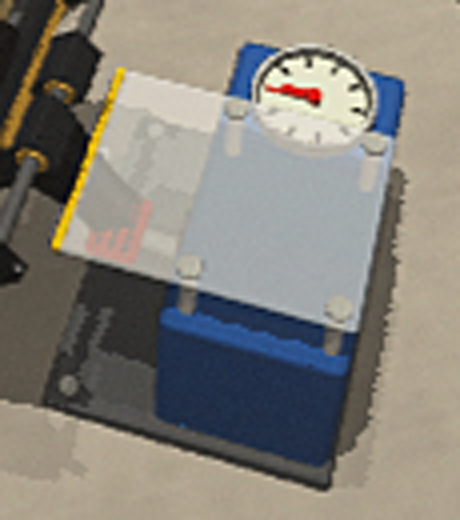

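The side crop shows the fingertips under the guard over the red pad at about (125,225). The dial pointer is on the red zero mark. First press.

>>> {"op": "step_arm", "data": {"commands": [{"travel":[0.002,0,0.004],"turn":[0,0,0]},{"travel":[0.004,0,0.008],"turn":[0,0,0]},{"travel":[0.006,0,0.012],"turn":[0,0,0]},{"travel":[0.008,0,0.016],"turn":[0,0,0]},{"travel":[0.0095,0,0.018],"turn":[0,0,0]}]}}

```text
time: 14.8
position: [0.5245, -0.2683, 0.083]
tool_rot: [0.55, 2.409, -0.196]
ft_force: [-4.1, 2.5, 4.2]
grip_width: 0.006
grip_force: 2.8
```

>>> {"op": "step_arm", "data": {"commands": [{"travel":[0,0,0],"turn":[0,0,0]},{"travel":[0,0,0],"turn":[0,0,0]}]}}

```text
time: 15.0
position: [0.5246, -0.2684, 0.0834]
tool_rot: [0.55, 2.409, -0.196]
ft_force: [-4.1, 2.1, 2.4]
grip_width: 0.009
grip_force: 2.0
```

```bash
cat >> rel.py <<'E'
def dial(tag):
    im=ctrl.get_image("side")[260:295,340:390];h=cv2.cvtColor(im,cv2.COLOR_RGB2HSV);H,S,V=h[...,0].astype(int),h[...,1],h[...,2]
    # rectify dial onto plane z=.12 in counter axes, pointer angle about the hub from red pixels
    v,u=np.nonzero(((H<8)|(H>172))&(S>130)&(V>80))
    c=np.array([.6297,-.2277,.1221]);p=np.array([onz("side",a+340,b+260,.1221)-c for a,b in zip(u,v)])
    p=p[np.linalg.norm(p,axis=1)<.03];x,y=p@CX,p@CY;r=np.hypot(x,y);w=r>.008
    m=p.mean(0);print(tag,"dial n",len(p),"mean x %.1f y %.1f mm ang cw from +y %.1f"%(1e3*(m@CX),1e3*(m@CY),np.degrees(np.arctan2(m@CX,m@CY))))
E
python3 -c "
from rel import *
rel();dial('p1')"
```

```text
rel mm x 0.7 y 1.3 z -11.6 lean 39.0 f [-4.1  2.1  2.4] t 15.0 [ 0.21 -0.06  0.2   2.37  0.22  0.15  1.33]
p1 dial n 27 mean x -8.4 y 4.5 mm ang cw from +y -61.8
```

>>> {"op": "step_arm", "data": {"commands": [{"travel":[0.001,0,0.001],"turn":[0,0,0]},{"travel":[0.0013,0,0.0016],"turn":[0,0,0]},{"travel":[0.0013,0,0.0016],"turn":[0,0,0]}]}}

```text
time: 15.35
position: [0.525, -0.2686, 0.0819]
tool_rot: [0.55, 2.407, -0.196]
ft_force: [-4.4, 3.0, 4.4]
grip_width: 0.005
grip_force: 2.6
```

>>> {"op": "step_arm", "data": {"commands": [{"travel":[0.001,0,0.001],"turn":[0,0,0]},{"travel":[0.0013,0,0.0016],"turn":[0,0,0]},{"travel":[0.0013,0,0.0016],"turn":[0,0,0]}]}}

```text
time: 15.65
position: [0.5251, -0.2686, 0.0798]
tool_rot: [0.55, 2.407, -0.196]
ft_force: [-3.8, 1.1, 4.4]
grip_width: 0.004
grip_force: 2.6
```

```bash
python3 -c "
from rel import *
rel();dial('p1')"
```

```text
rel mm x 1.2 y 1.3 z -15.2 lean 39.1 f [-3.8  1.1  4.4] t 15.65 [ 0.21 -0.05  0.2   2.37  0.23  0.14  1.32]
p1 dial n 27 mean x -8.3 y 4.9 mm ang cw from +y -59.5
```

>>> {"op": "step_arm", "data": {"commands": [{"travel":[0.001,0,0.001],"turn":[0,0,0]},{"travel":[0.0013,0,0.0016],"turn":[0,0,0]},{"travel":[0.0013,0,0.0016],"turn":[0,0,0]}]}}

```text
time: 16.0
position: [0.5254, -0.2687, 0.0785]
tool_rot: [0.55, 2.406, -0.196]
ft_force: [-9.3, 3.3, 12.2]
grip_width: 0.003
grip_force: 7.0
```

>>> {"op": "step_arm", "data": {"commands": [{"travel":[0.001,0,0.001],"turn":[0,0,0]},{"travel":[0.0013,0,0.0016],"turn":[0,0,0]},{"travel":[0.0013,0,0.0016],"turn":[0,0,0]}]}}

```text
time: 16.3
position: [0.5257, -0.2688, 0.0776]
tool_rot: [0.55, 2.405, -0.196]
ft_force: [-19.1, 8.2, 24.6]
grip_width: 0.002
grip_force: 14.7
```

```bash
python3 -c "
from rel import *
rel();dial('p1')
class F: pass
import rel as r
im=cv2.imread('pics/side0.png')[...,::-1].copy()
r.ctrl=F();r.ctrl.get_image=lambda n:im
dial('start')"
```

```text
rel mm x 1.9 y 1.3 z -17.4 lean 39.2 f [-19.1   8.2  24.6] t 16.3 [ 0.21 -0.04  0.2   2.37  0.24  0.13  1.31]
p1 dial n 28 mean x -8.0 y 5.5 mm ang cw from +y -55.4
start dial n 32 mean x -9.6 y 1.8 mm ang cw from +y -79.6
```

>>> {"op": "step_arm", "data": {"commands": [{"travel":[-0.003,0,-0.005],"turn":[0,0,0]},{"travel":[-0.006,0,-0.01],"turn":[0,0,0]},{"travel":[-0.009,0,-0.015],"turn":[0,0,0]},{"travel":[-0.0125,0,-0.0205],"turn":[0,0,0]},{"travel":[-0.0147,0,-0.0244],"turn":[0,0,0]}]}}

```text
time: 16.85
position: [0.5212, -0.2666, 0.104]
tool_rot: [0.55, 2.408, -0.196]
ft_force: [-0.6, -0.3, -0.7]
grip_width: 0.004
grip_force: 0.0
```

>>> {"op": "step_arm", "data": {"commands": [{"travel":[0,0,0],"turn":[0,0,0]},{"travel":[0,0,0],"turn":[0,0,0]}]}}

```text
time: 17.05
position: [0.5208, -0.2665, 0.1031]
tool_rot: [0.55, 2.409, -0.196]
ft_force: [-0.2, -0.4, -0.2]
grip_width: 0.002
grip_force: 0.0
```

```bash
python3 -c "
from rel import *
rel();dial('up1')
im=ctrl.get_image('side')[255:385,285:400,::-1];cv2.imwrite('pics/s6.png',cv2.resize(im,None,fx=4,fy=4,interpolation=cv2.INTER_CUBIC))"
```

```text
rel mm x -3.5 y 1.3 z 8.1 lean 39.0 f [-0.2 -0.4 -0.2] t 17.05 [ 0.2  -0.11  0.2   2.36  0.22  0.21  1.34]
up1 dial n 29 mean x -8.0 y 5.5 mm ang cw from +y -55.6
```

View pics/s6.png

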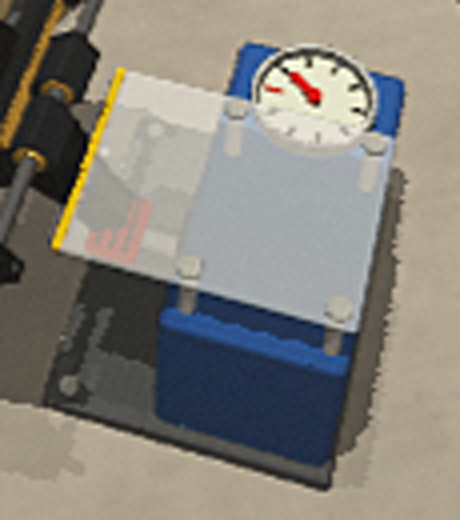

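The side crop shows the pointer one mark past the red zero mark, tip at (288,70), with the lever free. Presses two and three follow the same path.

>>> {"op": "step_arm", "data": {"commands": [{"travel":[0.002,0,0.004],"turn":[0,0,0]},{"travel":[0.004,0,0.008],"turn":[0,0,0]},{"travel":[0.006,0,0.012],"turn":[0,0,0]},{"travel":[0.008,0,0.016],"turn":[0,0,0]},{"travel":[0.0095,0,0.018],"turn":[0,0,0]}]}}

```text
time: 17.65
position: [0.5245, -0.2683, 0.0828]
tool_rot: [0.55, 2.409, -0.196]
ft_force: [-4.9, 1.8, 4.7]
grip_width: 0.001
grip_force: 2.8
```

>>> {"op": "step_arm", "data": {"commands": [{"travel":[0.0013,0,0.0016],"turn":[0,0,0]},{"travel":[0.0026,0,0.0032],"turn":[0,0,0]},{"travel":[0.004,0,0.005],"turn":[0,0,0]},{"travel":[0.0052,0,0.0064],"turn":[0,0,0]},{"travel":[0.0052,0,0.0064],"turn":[0,0,0]}]}}

```text
time: 18.15
position: [0.5252, -0.2686, 0.0771]
tool_rot: [0.55, 2.406, -0.196]
ft_force: [-21.0, 11.0, 26.7]
grip_width: 0.011
grip_force: 16.5
```

```bash
python3 -c "
from rel import *
rel();dial('p2')"
```

```text
rel mm x 1.4 y 1.3 z -17.9 lean 39.2 f [-21.   11.   26.7] t 18.15 [ 0.21 -0.04  0.2   2.37  0.24  0.13  1.31]
p2 dial n 23 mean x -5.3 y 6.6 mm ang cw from +y -38.8
```

>>> {"op": "step_arm", "data": {"commands": [{"travel":[-0.003,0,-0.005],"turn":[0,0,0]},{"travel":[-0.006,0,-0.01],"turn":[0,0,0]},{"travel":[-0.009,0,-0.015],"turn":[0,0,0]},{"travel":[-0.0125,0,-0.0205],"turn":[0,0,0]},{"travel":[-0.0147,0,-0.0244],"turn":[0,0,0]}]}}

```text
time: 18.7
position: [0.5214, -0.2667, 0.1042]
tool_rot: [0.55, 2.408, -0.196]
ft_force: [-0.5, -0.5, -0.9]
grip_width: 0.005
grip_force: 0.0
```

>>> {"op": "step_arm", "data": {"commands": [{"travel":[0,0,0],"turn":[0,0,0]},{"travel":[0,0,0],"turn":[0,0,0]},{"travel":[0,0,0],"turn":[0,0,0]}]}}

```text
time: 19.0
position: [0.5209, -0.2665, 0.103]
tool_rot: [0.55, 2.409, -0.196]
ft_force: [0.9, -0.1, -0.1]
grip_width: 0.008
grip_force: 0.0
```

>>> {"op": "step_arm", "data": {"commands": [{"travel":[0.002,0,0.004],"turn":[0,0,0]},{"travel":[0.004,0,0.008],"turn":[0,0,0]},{"travel":[0.006,0,0.012],"turn":[0,0,0]},{"travel":[0.008,0,0.016],"turn":[0,0,0]},{"travel":[0.0095,0,0.018],"turn":[0,0,0]}]}}

```text
time: 19.5
position: [0.5245, -0.2683, 0.0828]
tool_rot: [0.55, 2.409, -0.196]
ft_force: [-4.6, 1.4, 5.1]
grip_width: 0.007
grip_force: 2.8
```

>>> {"op": "step_arm", "data": {"commands": [{"travel":[0.0013,0,0.0016],"turn":[0,0,0]},{"travel":[0.0026,0,0.0032],"turn":[0,0,0]},{"travel":[0.004,0,0.005],"turn":[0,0,0]},{"travel":[0.0052,0,0.0064],"turn":[0,0,0]},{"travel":[0.0052,0,0.0064],"turn":[0,0,0]}]}}

```text
time: 20.0
position: [0.5252, -0.2687, 0.0771]
tool_rot: [0.55, 2.406, -0.196]
ft_force: [-22.0, 10.4, 26.4]
grip_width: 0.006
grip_force: 16.4
```

```bash
python3 -c "
from rel import *
rel();dial('p3')"
```

```text
rel mm x 1.4 y 1.3 z -17.9 lean 39.2 f [-22.   10.4  26.4] t 20.0 [ 0.21 -0.04  0.2   2.37  0.24  0.13  1.31]
p3 dial n 26 mean x -1.9 y 6.3 mm ang cw from +y -16.5
```

>>> {"op": "step_arm", "data": {"commands": [{"travel":[-0.003,0,-0.005],"turn":[0,0,0]},{"travel":[-0.006,0,-0.01],"turn":[0,0,0]},{"travel":[-0.009,0,-0.015],"turn":[0,0,0]},{"travel":[-0.0125,0,-0.0205],"turn":[0,0,0]},{"travel":[-0.0147,0,-0.0244],"turn":[0,0,0]}]}}

```text
time: 20.55
position: [0.5214, -0.2667, 0.1043]
tool_rot: [0.55, 2.408, -0.196]
ft_force: [0.3, -1.0, -0.3]
grip_width: 0.001
grip_force: 0.0
```

>>> {"op": "step_arm", "data": {"commands": [{"travel":[0.008,0,-0.006],"turn":[0,0.5,0]},{"travel":[0.016,0,-0.013],"turn":[0,1,0]},{"travel":[0.024,0.001,-0.02],"turn":[0,1.5,0]},{"travel":[0.031,0.001,-0.026],"turn":[0,2,0]},{"travel":[0.031,0.001,-0.026],"turn":[0,2,0]}]}}

```text
time: 21.05
position: [0.4842, -0.2477, 0.1042]
tool_rot: [0.558, 2.442, -0.187]
ft_force: [-0.2, -0.4, -0.1]
grip_width: 0.001
grip_force: 0.0
```

```bash
python3 -c "
from rel import *
rel();dial('end')
S=ctrl.get_image('side')[...,::-1];T=ctrl.get_image('top')[...,::-1]
a=cv2.resize(S[255:355,285:400],(460,400),interpolation=cv2.INTER_CUBIC);b=cv2.resize(T[160:260,150:235],(340,400),interpolation=cv2.INTER_CUBIC)
cv2.imwrite('pics/end.png',np.hstack([a,b]))"
```

```text
rel mm x -44.6 y 2.2 z 9.2 lean 37.0 f [-0.2 -0.4 -0.1] t 21.05 [ 0.21 -0.2   0.18  2.42  0.23  0.28  1.32]
end dial n 25 mean x -1.9 y 6.7 mm ang cw from +y -15.6
```

View pics/end.png

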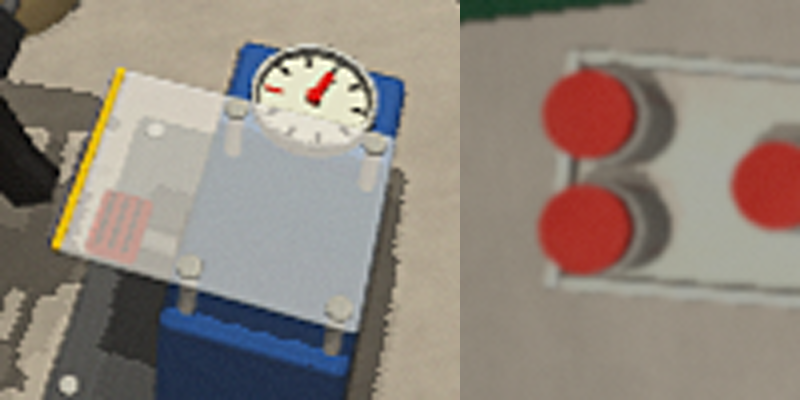

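The left crop shows the pointer at the third mark past the zero, tip at (330,72), with the lever back up. The right crop shows three upright jars in the tray, and the robot is clear of everything.

```bash
python3 -c "
from bench import ctrl
print(ctrl.close_job())"
```

```text
the job is handed in; nothing more can be done
None
```

The job is handed in at about 21 s: the loose jar stands upright in the tray with the other two, and three full presses have moved the counter's dial three marks on from zero. One doubt: joint 2 read -0.301 rad for a moment against its -0.3 limit, which the judging might count as passing its range.

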